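# Load the blow-off nest and set its air

## Task

Get the turned spindles ready for a blow-off before inspection: first shut the air valve, then snap every spindle on the bench fully home into a slot of the nest, its square in the middle between the two clips, and press the cover plate down flush on its posts under the catches. Keep the air shut until the cover is on, then set the valve lever half open (45 degrees) and let go. Leave the other things on the bench where they are.

Things in the scene. Friction and masses are not known exactly. Their poses are not given: they have to be found in the camera images.
- spindle0: Bare steel turned spindle, 84 mm long, 90 g: a 12 mm diameter round bar along its own x, with a square block (34 mm long, 14 x 14 mm) at mid-length. Origin at its centre, 7 mm above the bench when lying on a flat of the square. May be absent (between two and four are there; all alike).
- spindle1: Bare steel turned spindle, 84 mm long, 90 g: a 12 mm diameter round bar along its own x, with a square block (34 mm long, 14 x 14 mm) at mid-length. Origin at its centre, 7 mm above the bench when lying on a flat of the square. May be absent (between two and four are there; all alike).
- spindle2: Bare steel turned spindle, 84 mm long, 90 g: a 12 mm diameter round bar along its own x, with a square block (34 mm long, 14 x 14 mm) at mid-length. Origin at its centre, 7 mm above the bench when lying on a flat of the square. May be absent (between two and four are there; all alike).
- spindle3: Bare steel turned spindle, 84 mm long, 90 g: a 12 mm diameter round bar along its own x, with a square block (34 mm long, 14 x 14 mm) at mid-length. Origin at its centre, 7 mm above the bench when lying on a flat of the square. May be absent (between two and four are there; all alike).
- nest: Blow-off nest fixed to the bench: aluminium base 130 (x) x 224 (y) x 10 mm, origin at centre of its underside, z up. Four slots at y = -72, -24, 24, 72 mm, each for one spindle lying along the nest's x, either way round; any slot may be used. Corner posts at x = +-44, y = +-93 mm, 12 mm square, top 58 mm above the bench, carry the cover.
- slot0 (a point): Where the centre of a fully seated spindle lies in this slot: nest's middle, 38 mm above the bench, axes as the nest's. Clips: see clip_mouth.
- slot1 (a point): Where the centre of a fully seated spindle lies in this slot: nest's middle, 38 mm above the bench, axes as the nest's. Clips: see clip_mouth.
- slot2 (a point): Where the centre of a fully seated spindle lies in this slot: nest's middle, 38 mm above the bench, axes as the nest's. Clips: see clip_mouth.
- slot3 (a point): Where the centre of a fully seated spindle lies in this slot: nest's middle, 38 mm above the bench, axes as the nest's. Clips: see clip_mouth.
- clip_mouth (a point): Middle of the mouth of one spring clip of slot0, 52 mm above the bench. Each slot has two clips, at nest x = -29 and +29 mm: pairs of 10 mm wide steel leaves, 18 mm apart at the flared top, 8 mm at 43 mm height. A round bar pressed down into both with 4 to 8 N snaps past and rests on saddles, axis 38 mm high. Between the clips (x -24 to 24 mm) it is free down to the base.
- cover: Cover plate, aluminium, 100 (own x) x 198 (own y) x 5 mm, 250 g, origin at centre of its underside, z up; on its middle a black grip bar 14 mm (x) x 60 mm (along y), from 5 to 29 mm above the underside. Lies flat on the bench at the start.
- cover_seat (a point): Where the cover's origin lies when home on the four posts: nest's centre, 58 mm above the bench, axes as the nest's (cover's y along nest y, either way round). Fixed flared guides at x = +-51.5, y = +-93 mm. Pressing the grip bar with 4 to 10 N pushes the short edges past the catches; merely laid on, it stays about 9 mm too high.
- catch_nose (a point): Nose of one of four steel spring catches, at nest x = +-30, y = +-99 mm: 12 mm wide leaves, nose 65 mm and flared top 75 mm above the bench. Noses overlap the home cover's short edges by 2 mm, just above its top face, and spread outward.
- lever (a joint): Air valve lever, rad: 0 = shut (against a stop), 1.571 = fully open, grows anticlockwise seen from above; friction holds it where it is left (0.15 N m).
- valve_axis (a point): On the lever's vertical axis, 63 mm above the bench, on a brass ball valve fixed to the bench. Its x axis is the direction in which the lever points when shut, its y axis the direction when fully open.
- lever_grip (a point): Middle of the lever's black blade, 62 mm out from the axis, 63 mm above the bench; its x axis points outward along the lever. The blade is 50 mm long, 12 mm thick and stands upright from 52 to 74 mm above the bench.
- screwdriver: Bystander: screwdriver, 180 mm, lying beyond the nest; leave alone.
- dish: Bystander: glass dish, 76 mm wide, 20 mm high, origin under its centre; leave alone.
- loupe: Bystander: black eye loupe, upright cylinder 32 mm wide, 32 mm high; leave alone.
- calipers: Bystander: calipers, 170 mm long (own y), 12 mm high; leave alone.

How it is judged:
On the way, in this order (a step that is already met when the one before it is completed fails the run):
1. the air valve is shut (value of joint lever below 0.06 rad), for 0.2 s.
2. every spindle is snapped home in a slot, the valve still shut ((horizontal distance between spindle0 and slot0 below 0.01 m or horizontal distance between spindle0 and slot1 below 0.01 m or horizontal distance between spindle0 and slot2 below 0.01 m or horizontal distance between spindle0 and slot3 below 0.01 m) and z of spindle0 in the frame of cover_seat between -0.0235 and -0.0175 m and angle between the x axis of each of spindle0, spindle1, spindle2, spindle3 and the x axis of nest, either way round below 0.07 rad and (horizontal distance between spindle1 and slot0 below 0.01 m or horizontal distance between spindle1 and slot1 below 0.01 m or horizontal distance between spindle1 and slot2 below 0.01 m or horizontal distance between spindle1 and slot3 below 0.01 m) and z of spindle1 in the frame of cover_seat between -0.0235 and -0.0175 m and (horizontal distance between spindle2 and slot0 below 0.01 m or horizontal distance between spindle2 and slot1 below 0.01 m or horizontal distance between spindle2 and slot2 below 0.01 m or horizontal distance between spindle2 and slot3 below 0.01 m) and z of spindle2 in the frame of cover_seat between -0.0235 and -0.0175 m and (horizontal distance between spindle3 and slot0 below 0.01 m or horizontal distance between spindle3 and slot1 below 0.01 m or horizontal distance between spindle3 and slot2 below 0.01 m or horizontal distance between spindle3 and slot3 below 0.01 m) and z of spindle3 in the frame of cover_seat between -0.0235 and -0.0175 m and value of joint lever below 0.1 rad), for 0.2 s.
3. the cover is pressed home over the spindles, the valve still shut (all of step 2 and horizontal distance between cover and cover_seat below 0.006 m and z of cover in the frame of cover_seat between -0.003 and 0.002 m and angle between cover's own z axis and vertical below 0.025 rad), for 0.2 s.
At the end, for the whole second after the job is handed in: Each spindle within 10 mm of a slot point, 3 mm of its seated height and 4 degrees of its direction; cover within 6 mm of its seat, under 2 mm high, tilted under 1.4 degrees; lever at 0.785 rad within 0.12; all at rest ((horizontal distance between spindle0 and slot0 below 0.01 m or horizontal distance between spindle0 and slot1 below 0.01 m or horizontal distance between spindle0 and slot2 below 0.01 m or horizontal distance between spindle0 and slot3 below 0.01 m) and z of spindle0 in the frame of cover_seat between -0.0235 and -0.0175 m and angle between the x axis of each of spindle0, spindle1, spindle2, spindle3 and the x axis of nest, either way round below 0.07 rad and (horizontal distance between spindle1 and slot0 below 0.01 m or horizontal distance between spindle1 and slot1 below 0.01 m or horizontal distance between spindle1 and slot2 below 0.01 m or horizontal distance between spindle1 and slot3 below 0.01 m) and z of spindle1 in the frame of cover_seat between -0.0235 and -0.0175 m and (horizontal distance between spindle2 and slot0 below 0.01 m or horizontal distance between spindle2 and slot1 below 0.01 m or horizontal distance between spindle2 and slot2 below 0.01 m or horizontal distance between spindle2 and slot3 below 0.01 m) and z of spindle2 in the frame of cover_seat between -0.0235 and -0.0175 m and (horizontal distance between spindle3 and slot0 below 0.01 m or horizontal distance between spindle3 and slot1 below 0.01 m or horizontal distance between spindle3 and slot2 below 0.01 m or horizontal distance between spindle3 and slot3 below 0.01 m) and z of spindle3 in the frame of cover_seat between -0.0235 and -0.0175 m and horizontal distance between cover and cover_seat below 0.006 m and z of cover in the frame of cover_seat between -0.003 and 0.002 m and angle between cover's own z axis and vertical below 0.025 rad and value of joint lever between 0.665 and 0.905 rad and linear speed of each of cover, spindle0, spindle1, spindle2, spindle3 below 0.02 m/s); the robot touches nothing.
It fails at once if a bystander (screwdriver, dish, loupe, calipers) is pushed more than 40 mm from its place (distance of any of screwdriver, dish, loupe, calipers from where it was at the start of the episode above 0.04 m).
Of spindle0, spindle1, spindle2, spindle3 only 2 to 4 are there at a start; the rules pass over those that are not, and their reading is None.
At some moment in a run one of spindle0, spindle1, spindle2, spindle3, cover may be knocked a few centimetres aside while the robot is not near it.
It also fails if it takes over 210 s, if anything falls off the work surface, if the arm or the gripper's body presses on something with over 40 N, if the wrist force passes 120 N, or if a joint passes its speed limit or range.

## Robot

A 7-joint arm with a two-finger parallel gripper is mounted at the origin on the work surface. World frame = base frame: x ahead of the robot, y to its left, z up, the work surface at z = 0. Lengths are in m, angles in rad, forces in N, time in s.
With the tool pointing down it reaches from about 0.425 to 1.025 m from the base axis. Payload 9.4 kg.
Tool frame: the origin (TCP) lies at the very end of the fingers, on their centre line; the grasp point (between the pads) lies 19 mm behind it; z points along the fingers, y is the line along which they close (so a half turn about z gives the same grasp; the last joint's range is limited). The gripper opens to 93 mm and grips with 3 to 60 N. Pads are 15 mm wide; open, the fingers measure 128 mm over their backs; the gripper's body (75 mm by 188 mm) begins 65 mm behind the grasp point.
Start: joints at [-1.406, 0.599, -0.003, 1.599, 0.002, 0.943, -0.08], TCP at [0.174, 0.704, 0.219] pointing down, gripper open.
Joint ranges: [-2.57, 2.57], [-0.35, 1.97], [-1.29, 1.29], [0.11, 2.56], [-1.05, 4.19], [0.11, 1.86], [-2.63, 2.63]. Speed limits (rad/s): [2.22, 2.22, 3.01, 3.01, 3.14, 3.14, 3.14].

## Interface

Orientations are given as a unit quaternion [x, y, z, w].
In Python, from workcell import r gives the robot as it stands.
- The arm moves only by the tool send_rows, never from a script. Its argument "commands" is a list of rows, each an object with "grip": the closure, from -1 (fully open) to 1 (shut); "translation": the shift along the world's x, y, z in m, a list of three; "spin": the turn about the world's z in rad. A call has 1 to 20 rows; each row is the pose to reach, as a shift and turn from the pose commanded when the call began; what a row does not reach only later rows make up. A row lasts 1/10 s, in which the tool goes at most 50 mm and 8.59 degrees, less where a joint would pass 70% of its speed; a pose out of reach is approached as far as the arm can. A call with a gripper value outside its range is refused whole. The fingers move at their own pace and stop on an object; "newtons" is the grip in N (left out, the last holds). Time passes only in rows, so rows that repeat a pose let the fingers close. It gives the time, the measured TCP pose, the force, the opening and the grip force at its end, in the units of the state.
- r.observe(): the state, without advancing time (a new reading comes with each control period).
- r.grab_frame(name): name is "scene" or "top" or "wrist"; returns a dict with "color" (480x640x3 uint8, blue, green, red), "fx", "fy", "cx", "cy" (pixels), "extrinsics" (4x4, takes a point from world to camera coordinates). Camera axes: x right, y up, looking along -z (the intrinsics and any distortion apply to the point x, -y, -z); pixel columns grow to the right and rows downward; lengths in m; the calibration is good to about 2 mm. The wrist camera is an equidistant fisheye: a pixel r from the principal point sees the ray r / f radians off the axis. A picture is of the moment at which its call begins. There is no depth.
- r.close_job(): hands the job in; it is judged then, once.
Trained networks look in a picture, given as the dict that the camera call returned (one of the last four; its "shot" number tells which), for a name from the list of things; names that differ only in an ending like _2 or _b are one class to them, and where a whole thing is asked for, a point or a joint stands for the part that bears it (a point fixed in the world has none). Each returns a list of dicts, best first, with "conf" (0 to 1); they miss things now and then, are a little off and sometimes report something else, mostly with a low value. They report only what shows in the picture. A call takes as long as a camera call.
- r.recognise(query, picture): "bbox" ([left, top, width, height] in pixels, round what is visible of it).
- r.pinpoint(query, picture): "location" ([row, column] in pixels: a listed point, or the origin of a listed thing).
The state is a dict: "clock": time; "qpos": joint angles; "joint_vel": joint speeds; "tau": joint torques, N m; "position": TCP position; "orientation": TCP orientation; "ft_force": force on the tool from outside, world axes, zero at the start; "torque": the same for the moment, N m; "opening": finger opening in m; "finger_force": force on a finger pad.
Only numpy, scipy, OpenCV 4.12 (cv2) and the standard library are available. Lean on these libraries where they do the work, as an engineer would, in place of code of your own. Each camera call takes 0.05 s, during which the arm holds its last target. There are 200 camera calls.

## Working session

There is one attempt and no reset: what is moved stays moved. The work goes in short steps, Python scripts to look and compute and a tool call to move; the robot and the scene stay as the last step left them, time stands still between calls to the robot, and variables do not carry over. Pictures are saved under pics/ and viewed, at most 15 in all, crops included, and the job is handed in when it is done.

Besides the shell and the picture viewer there is one more tool, called in YAML: its name, and indented under it one key for each argument. send_rows: Moves the arm, as the interface text tells. Its arguments: {"type":"object","properties":{"commands":{"type":"array"},"newtons":{"type":"number"}},"required":["commands"]}

```bash
ls; mkdir -p pics; cat > h.py <<'E'
import numpy as np, cv2
from workcell import r
def ray(p,row,col):
    E=np.array(p["extrinsics"]);R=E[:3,:3];t=E[:3,3]
    x=(col-p["cx"])/p["fx"];y=(row-p["cy"])/p["fy"]
    if p.get("name")=="wrist":
        th=np.hypot(x,y);s=np.sin(th)/th if th>1e-9 else 1
        d=np.array([x*s,-y*s,-np.cos(th)])
    else: d=np.array([x,-y,-1.])
    return -R.T@t,R.T@d
def at(p,row,col,z):
    c,d=ray(p,row,col);return c+d*(z-c[2])/d[2]
def proj(p,X):
    E=np.array(p["extrinsics"]);q=E[:3,:3]@np.array(X)+E[:3,3]
    x,y,z=q[0],-q[1],-q[2]
    if p.get("name")=="wrist":
        rr=np.hypot(x,y);k=np.arctan2(rr,z)/max(rr,1e-9)
    else:k=1/z
    return p["cy"]+p["fy"]*y*k,p["cx"]+p["fx"]*x*k
def grab(n):
    p=r.grab_frame(n);p["name"]=n;return p
E
cat > m1.py <<'E'
from h import *
for n in("top","scene"):
    p=grab(n);cv2.imwrite(f"pics/{n}1.png",p["color"])
    c,_=ray(p,240,320);print(n,c.round(3),p["fx"],[k for k in p if k!="color"])
    H=dict(spindle0=.007,nest=0,slot0=.038,slot1=.038,slot2=.038,slot3=.038,cover=0,cover_seat=.058,valve_axis=.063,lever_grip=.063,screwdriver=.01,dish=0,loupe=0,calipers=0,clip_mouth=.052,catch_nose=.065)
    for q,z in H.items():
        for d in r.pinpoint(q,p)[:6]:
            if d["conf"]>.3: print(q,round(d["conf"],2),np.round(d["location"]),at(p,*d["location"],z).round(3))
s=r.observe();print(s["position"],s["orientation"],s["ft_force"],s["opening"],s["clock"])
E
python3 m1.py
```

```text
pics
top [ 0.404 -0.059  1.149] 472.29346213503857 ['fx', 'fy', 'cx', 'cy', 'extrinsics', 'shot', 'name']
spindle0 0.78 [256. 451.] [ 0.551 -0.392  0.007]
spindle0 0.63 [241. 402.] [ 0.585 -0.273  0.007]
nest 0.86 [244. 283.] [0.576 0.019 0.   ]
nest 0.48 [242. 251.] [0.58  0.098 0.   ]
slot0 0.89 [237. 313.] [ 0.587 -0.055  0.038]
slot0 0.88 [241. 268.] [0.577 0.052 0.038]
slot0 0.78 [242. 290.] [ 0.575 -0.001  0.038]
slot0 0.75 [242. 252.] [0.575 0.09  0.038]
slot1 0.89 [237. 313.] [ 0.587 -0.055  0.038]
slot1 0.88 [241. 268.] [0.577 0.052 0.038]
slot1 0.78 [242. 290.] [ 0.575 -0.001  0.038]
slot1 0.75 [242. 252.] [0.575 0.09  0.038]
slot2 0.89 [237. 313.] [ 0.587 -0.055  0.038]
slot2 0.88 [241. 268.] [0.577 0.052 0.038]
slot2 0.78 [242. 290.] [ 0.575 -0.001  0.038]
slot2 0.75 [242. 252.] [0.575 0.09  0.038]
slot3 0.89 [237. 313.] [ 0.587 -0.055  0.038]
slot3 0.88 [241. 268.] [0.577 0.052 0.038]
slot3 0.78 [242. 290.] [ 0.575 -0.001  0.038]
slot3 0.75 [242. 252.] [0.575 0.09  0.038]
cover 0.71 [317. 166.] [0.396 0.295 0.   ]
cover_seat 0.69 [243. 279.] [0.569 0.025 0.058]
cover_sea
[... 1407 characters left out ...]
68 0.091 0.038]
cover 0.73 [137. 336.] [0.389 0.304 0.   ]
cover_seat 0.6 [213. 349.] [0.576 0.015 0.058]
valve_axis 0.75 [146. 432.] [0.638 0.298 0.063]
lever_grip 0.59 [156. 418.] [0.626 0.247 0.063]
screwdriver 0.86 [291. 420.] [ 0.762 -0.061  0.01 ]
dish 0.93 [353. 343.] [ 0.697 -0.238  0.   ]
loupe 0.73 [225. 429.] [0.711 0.119 0.   ]
calipers 0.7 [141. 338.] [0.401 0.293 0.   ]
calipers 0.62 [224. 267.] [ 0.413 -0.039  0.   ]
clip_mouth 0.69 [236. 322.] [ 0.558 -0.061  0.052]
catch_nose 0.65 [239. 315.] [ 0.557 -0.085  0.065]
[0.1735894  0.70388954 0.21860151] [ 1.20572931e-01  9.92704471e-01 -3.02183649e-05  2.40732344e-05] [-0.75421726 -0.4150846  -0.28734438] 0.09296045993066336 1.7
```

View pics/top1.png

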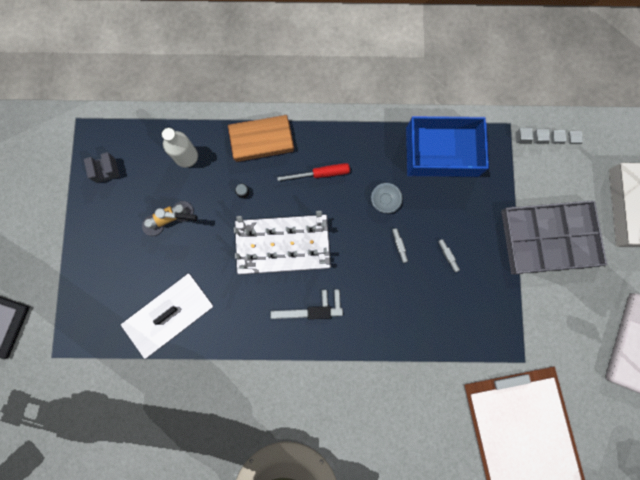

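View pics/scene1.png

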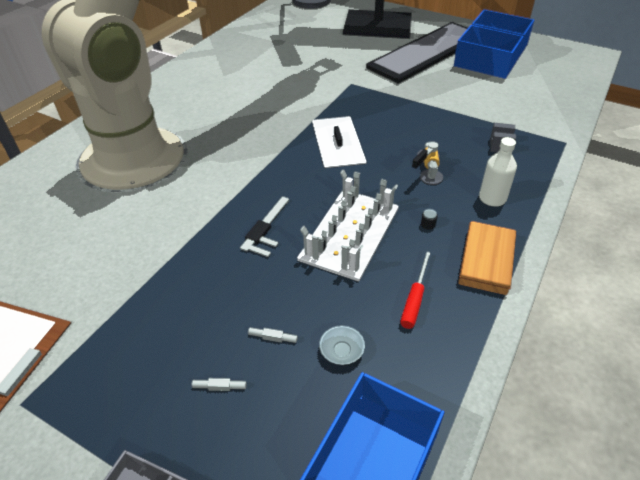

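Top view: two spindles at (400,245) and (449,255), the nest at (283,244), the cover turned at (166,315). The valve is at (162,216) with its lever pointing right (world −y). The scene view agrees with this. Next I move above the lever.

send_rows:
  commands:
    - {"grip": 0.2, "translation": [0.43, -0.44, 0.05], "spin": -1.43}
    - {"grip": 0.2, "translation": [0.43, -0.44, 0.05], "spin": -1.43}
    - {"grip": 0.2, "translation": [0.43, -0.44, 0.05], "spin": -1.43}
    - {"grip": 0.2, "translation": [0.43, -0.44, 0.05], "spin": -1.43}
    - {"grip": 0.2, "translation": [0.43, -0.44, 0.05], "spin": -1.43}
    - {"grip": 0.2, "translation": [0.43, -0.44, 0.05], "spin": -1.43}
    - {"grip": 0.2, "translation": [0.43, -0.44, 0.05], "spin": -1.43}
    - {"grip": 0.2, "translation": [0.43, -0.44, 0.05], "spin": -1.43}
    - {"grip": 0.2, "translation": [0.43, -0.44, 0.05], "spin": -1.43}
    - {"grip": 0.2, "translation": [0.43, -0.44, 0.05], "spin": -1.43}
    - {"grip": 0.2, "translation": [0.43, -0.44, 0.05], "spin": -1.43}
    - {"grip": 0.2, "translation": [0.43, -0.44, 0.05], "spin": -1.43}
    - {"grip": 0.2, "translation": [0.43, -0.44, 0.05], "spin": -1.43}
    - {"grip": 0.2, "translation": [0.43, -0.44, 0.05], "spin": -1.43}
    - {"grip": 0.2, "translation": [0.43, -0.44, 0.05], "spin": -1.43}

```text
clock: 3.2
position: [0.603, 0.2647, 0.2683]
orientation: [0.742, 0.671, -0.0, -0.0]
ft_force: [-0.5, 0.6, -0.6]
opening: 0.0375
finger_force: 0.0
```

```bash
cat > m2.py <<'E'
from h import *
import sys
out=sys.argv[1];H=dict(spindle0=.007,slot0=.038,cover=0,cover_seat=.058,valve_axis=.063,lever_grip=.063,loupe=0,clip_mouth=.052,catch_nose=.065)
p=grab("wrist");cv2.imwrite(f"pics/{out}.png",p["color"]);c,_=ray(p,240,320);print(c.round(3),p["fx"])
for q,z in H.items():
    for d in r.pinpoint(q,p)[:4]:
        if d["conf"]>.3: print(q,round(d["conf"],2),np.round(d["location"]),at(p,*d["location"],z).round(4))
s=r.observe();o=s["orientation"];y=2*np.array(o[:2])*o[1]-np.array([0,1])
print(np.round(s["position"],4),"yang",np.degrees(np.arctan2(y[1],y[0])).round(2),np.round(s["ft_force"],2),round(s["opening"],4),s["clock"],np.round(s["qpos"],2))
E
python3 m2.py w1
```

```text
[0.611 0.341 0.434] 371.64829954431775
slot0 0.84 [370. 321.] [0.577  0.0454 0.038 ]
slot0 0.83 [395. 326.] [0.579  0.0006 0.038 ]
slot0 0.82 [417. 333.] [ 0.5846 -0.0442  0.038 ]
slot0 0.57 [338. 311.] [0.5698 0.0957 0.038 ]
cover 0.68 [191. 161.] [0.3997 0.2931 0.    ]
cover_seat 0.93 [392. 325.] [0.5798 0.022  0.058 ]
valve_axis 0.89 [162. 355.] [0.6388 0.3065 0.063 ]
lever_grip 0.76 [221. 355.] [0.6332 0.245  0.063 ]
loupe 0.66 [296. 414.] [0.708  0.1202 0.    ]
clip_mouth 0.78 [430. 314.] [ 0.5571 -0.0539  0.052 ]
[0.6034 0.2643 0.2687] yang -5.75 [ 0.04 -0.1   0.92] 0.0374 3.7 [-0.77  0.5   0.42  1.73 -0.24  0.97 -0.36]
```

View pics/w1.png

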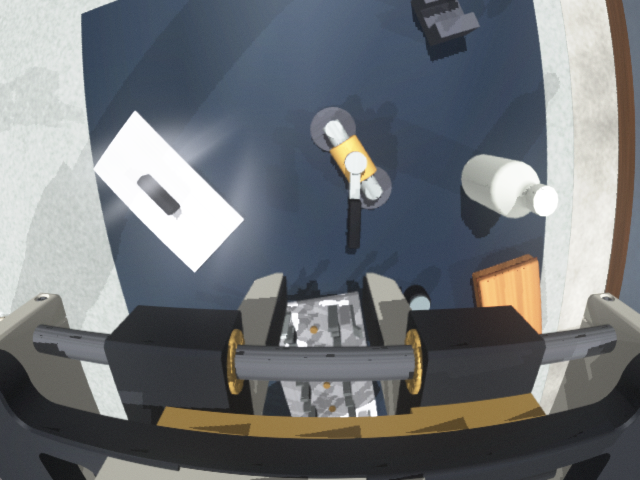

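Wrist view: the valve pipe runs from (333,128) to (373,190) and the lever from (355,162) to (353,250). So shut should be about 50° clockwise, pointing at the cover's lower corner. Next I grip the blade.

send_rows:
  commands:
    - {"grip": 0.2, "translation": [0.028, -0.032, -0.02], "spin": 0.0}
    - {"grip": 0.2, "translation": [0.028, -0.032, -0.06], "spin": 0.0}
    - {"grip": 0.2, "translation": [0.028, -0.032, -0.1], "spin": 0.0}
    - {"grip": 0.2, "translation": [0.028, -0.032, -0.14], "spin": 0.0}
    - {"grip": 0.2, "translation": [0.028, -0.032, -0.18], "spin": 0.0}
    - {"grip": 0.2, "translation": [0.028, -0.032, -0.2], "spin": 0.0}
    - {"grip": 0.2, "translation": [0.028, -0.032, -0.222], "spin": 0.0}
    - {"grip": 0.2, "translation": [0.028, -0.032, -0.222], "spin": 0.0}
    - {"grip": 0.9, "translation": [0.028, -0.032, -0.222], "spin": 0.0}
    - {"grip": 0.9, "translation": [0.028, -0.032, -0.222], "spin": 0.0}
    - {"grip": 0.9, "translation": [0.028, -0.032, -0.222], "spin": 0.0}
    - {"grip": 0.9, "translation": [0.028, -0.032, -0.222], "spin": 0.0}
  newtons: 10

```text
clock: 4.9
position: [0.6317, 0.2322, 0.0477]
orientation: [0.742, 0.671, 0.0, -0.0]
ft_force: [-1.1, -0.4, 4.3]
opening: 0.0121
finger_force: 10.0
```

send_rows:
  commands:
    - {"grip": 0.9, "translation": [-0.006, 0.001, 0], "spin": -0.087}
    - {"grip": 0.9, "translation": [-0.012, 0.002, 0], "spin": -0.175}
    - {"grip": 0.9, "translation": [-0.018, 0.004, 0], "spin": -0.262}
    - {"grip": 0.9, "translation": [-0.0235, 0.006, 0], "spin": -0.349}
    - {"grip": 0.9, "translation": [-0.029, 0.009, 0], "spin": -0.436}
    - {"grip": 0.9, "translation": [-0.034, 0.0124, 0], "spin": -0.524}
    - {"grip": 0.9, "translation": [-0.039, 0.016, 0], "spin": -0.611}
    - {"grip": 0.9, "translation": [-0.0434, 0.02, 0], "spin": -0.698}
    - {"grip": 0.9, "translation": [-0.047, 0.024, 0], "spin": -0.768}
    - {"grip": 0.9, "translation": [-0.047, 0.024, 0], "spin": -0.768}

```text
clock: 5.9
position: [0.5835, 0.2566, 0.0476]
orientation: [0.939, 0.343, -0.0, -0.001]
ft_force: [-5.6, 0.1, 7.2]
opening: 0.0122
finger_force: 9.9
```

send_rows:
  commands:
    - {"grip": 0.9, "translation": [-0.003, 0.0036, 0], "spin": -0.07}
    - {"grip": 0.9, "translation": [-0.0056, 0.0076, 0], "spin": -0.14}
    - {"grip": 0.9, "translation": [-0.0056, 0.0076, 0], "spin": -0.14}

```text
clock: 6.2
position: [0.5777, 0.2641, 0.0475]
orientation: [0.961, 0.277, -0.001, -0.001]
ft_force: [-6.2, 0.3, 8.1]
opening: 0.0125
finger_force: 10.0
```

send_rows:
  commands:
    - {"grip": 0.9, "translation": [-0.001, 0.0015, 0], "spin": -0.026}
    - {"grip": 0.9, "translation": [-0.0019, 0.003, 0], "spin": -0.052}
    - {"grip": 0.9, "translation": [-0.0019, 0.003, 0], "spin": -0.052}

```text
clock: 6.5
position: [0.576, 0.2666, 0.0475]
orientation: [0.968, 0.252, -0.001, -0.0]
ft_force: [-4.7, -1.7, 8.0]
opening: 0.0126
finger_force: 10.1
```

```bash
python3 m2.py w2; python3 -c "
from h import *;s=r.observe();print(s['torque'],s['ft_force'])"
```

```text
[0.644 0.304 0.213] 371.64829954431775
slot0 0.89 [393. 537.] [0.5711 0.0929 0.038 ]
valve_axis 0.71 [140. 316.] [0.6383 0.3048 0.063 ]
lever_grip 0.89 [279. 321.] [0.5872 0.274  0.063 ]
loupe 0.94 [194. 592.] [0.7076 0.1237 0.    ]
[0.5761 0.2666 0.0476] yang -60.75 [-5.4  -1.1   7.93] 0.0124 7.0 [-0.86  0.78  0.54  1.96 -0.7   0.6  -0.91]
[-0.28036775  1.26050883  0.15034116] [-5.39736688 -1.09741857  7.93306162]
```

View pics/w2.png

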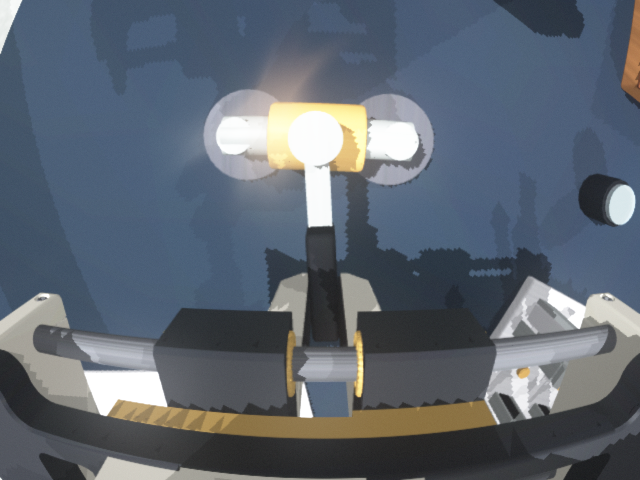

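Wrist view: the pipe is level from (233,136) to (400,140), and the lever runs from (316,140) to (323,340), a few degrees short of perpendicular. I keep pushing to the stop.

send_rows:
  commands:
    - {"grip": 0.9, "translation": [-0.0018, 0.0033, 0], "spin": -0.05}
    - {"grip": 0.9, "translation": [-0.0018, 0.0033, 0], "spin": -0.05}

```text
clock: 7.2
position: [0.574, 0.2701, 0.0475]
orientation: [0.974, 0.228, -0.001, -0.001]
ft_force: [-5.9, -1.4, 8.3]
opening: 0.0125
finger_force: 10.0
```

send_rows:
  commands:
    - {"grip": 0.9, "translation": [-0.0017, 0.0034, 0], "spin": -0.05}
    - {"grip": 0.9, "translation": [-0.0017, 0.0034, 0], "spin": -0.05}

```text
clock: 7.4
position: [0.573, 0.2723, 0.0475]
orientation: [0.979, 0.203, -0.0, 0.0]
ft_force: [-3.2, -4.4, 6.6]
opening: 0.0127
finger_force: 9.9
```

send_rows:
  commands:
    - {"grip": 0.9, "translation": [-0.0015, 0.0035, 0], "spin": -0.05}
    - {"grip": 0.9, "translation": [-0.0015, 0.0035, 0], "spin": -0.05}

```text
clock: 7.6
position: [0.5733, 0.2727, 0.0476]
orientation: [0.984, 0.177, 0.001, 0.002]
ft_force: [1.0, -12.3, 3.8]
opening: 0.0136
finger_force: 9.7
```

The stop is reached: force is up and the lever no longer moves. I release, rise and go over the spindles.

send_rows:
  commands:
    - {"grip": 0.2, "translation": [0, -0.001, 0], "spin": 0.03}
    - {"grip": 0.2, "translation": [0, -0.001, 0], "spin": 0.03}
    - {"grip": 0.2, "translation": [0, -0.001, 0.04], "spin": 0}
    - {"grip": 0.2, "translation": [0, 0, 0.09], "spin": 0}
    - {"grip": 0.2, "translation": [0, 0, 0.14], "spin": 0}
    - {"grip": 0.2, "translation": [-0.098, -0.633, 0.2], "spin": 0}
    - {"grip": 0.2, "translation": [-0.098, -0.633, 0.2], "spin": 0}
    - {"grip": 0.2, "translation": [-0.098, -0.633, 0.2], "spin": 0}
    - {"grip": 0.2, "translation": [-0.098, -0.633, 0.2], "spin": 0}
    - {"grip": 0.2, "translation": [-0.098, -0.633, 0.2], "spin": 0}
    - {"grip": 0.2, "translation": [-0.098, -0.633, 0.2], "spin": 0}
    - {"grip": 0.2, "translation": [-0.098, -0.633, 0.2], "spin": 0}
    - {"grip": 0.2, "translation": [-0.098, -0.633, 0.2], "spin": 0}
    - {"grip": 0.2, "translation": [-0.098, -0.633, 0.2], "spin": 0}
    - {"grip": 0.2, "translation": [-0.098, -0.633, 0.2], "spin": 0}
    - {"grip": 0.2, "translation": [-0.098, -0.633, 0.2], "spin": 0}
    - {"grip": 0.2, "translation": [-0.098, -0.633, 0.2], "spin": 0}
    - {"grip": 0.2, "translation": [-0.098, -0.633, 0.2], "spin": 0}
    - {"grip": 0.2, "translation": [-0.098, -0.633, 0.2], "spin": 0}

```text
clock: 9.5
position: [0.4722, -0.3627, 0.2482]
orientation: [0.985, 0.175, 0.001, 0.002]
ft_force: [0.2, 0.4, -0.5]
opening: 0.0369
finger_force: 0.0
```

```bash
cat >> m2.py <<'E'
# spindle axis by bright-blob fit: threshold on dark mat around detections
g=cv2.cvtColor(p["color"],cv2.COLOR_BGR2GRAY)
for d in r.recognise("spindle0",p)[:4]:
    if d["conf"]<.4: continue
    x,y,w,h=[int(v) for v in d["bbox"]];x0,y0=max(x-6,0),max(y-6,0)
    m=(g[y0:y+h+6,x0:x+w+6]>110).astype(np.uint8)
    n,l,st,ce=cv2.connectedComponentsWithStats(m)
    if n<2: continue
    k=1+np.argmax(st[1:,4]);ys,xs=np.nonzero(l==k)
    P=np.array([at(p,b+y0,a+x0,.008)[:2] for b,a in zip(ys,xs)])
    (cx,cy),sz,an=cv2.minAreaRect((P*1000).astype(np.float32))
    u,S,V=np.linalg.svd(P-P.mean(0),full_matrices=False);t=(P-P.mean(0))@V[0]
    print("sp bbox",round(d["conf"],2),d["bbox"],"ctr",np.round([cx,cy],1),"mean",P.mean(0).round(4),"len",(t.max()-t.min()).round(3),np.round(sz,0),"ang",np.degrees(np.arctan2(V[0][1],V[0][0])).round(1))
E
python3 m2.py w3
```

```text
[ 0.544 -0.336  0.414] 371.64829954431775
spindle0 0.81 [ 78. 274.] [ 0.5812 -0.2666  0.007 ]
spindle0 0.81 [136. 369.] [ 0.5563 -0.3855  0.007 ]
slot0 0.85 [26. 40.] [0.5752 0.0494 0.038 ]
slot0 0.71 [ 25. 100.] [ 0.5876 -0.0505  0.038 ]
slot0 0.68 [25. 21.] [0.5733 0.0907 0.038 ]
slot0 0.59 [24. 70.] [ 0.583  -0.0026  0.038 ]
cover_seat 0.61 [24. 50.] [0.5774 0.0135 0.058 ]
cover_seat 0.52 [50. 90.] [ 0.5562 -0.0639  0.058 ]
loupe 0.72 [135. 368.] [ 0.5574 -0.385   0.    ]
clip_mouth 0.74 [166.  75.] [ 0.4251 -0.0783  0.052 ]
clip_mouth 0.69 [52. 88.] [ 0.5542 -0.0559  0.052 ]
clip_mouth 0.54 [52. 99.] [ 0.5567 -0.0725  0.052 ]
catch_nose 0.56 [53. 99.] [ 0.5546 -0.0831  0.065 ]
[ 0.4746 -0.3553  0.2466] yang -69.3 [-0.14 -0.2  -0.12] 0.0372 10.0 [ 0.04  0.5   0.76  1.91 -0.44  0.9  -0.19]
sp bbox 0.84 [359.9, 98.8, 18.6, 74.2] ctr [ 553.9 -385.7] mean [ 0.5543 -0.3853] len 0.087 [87. 16.] ang -152.7
sp bbox 0.78 [264.8, 45.9, 16.3, 75.2] ctr [ 579.1 -264.2] mean [ 0.5802 -0.2621] len 0.091 [91. 30.] ang -162.5
```

View pics/w3.png

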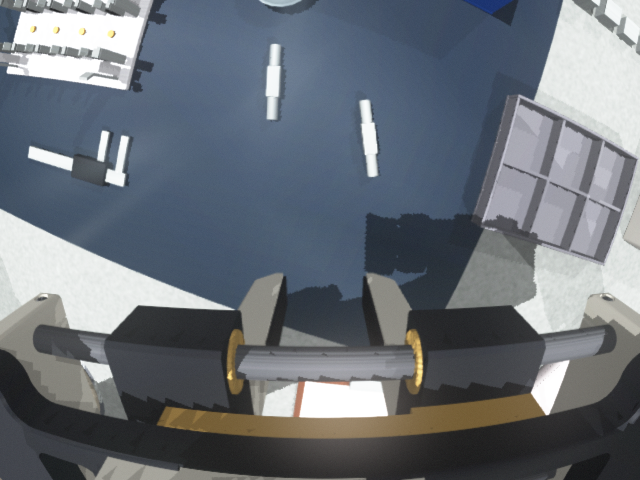

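Wrist view: spindle A is at (274,82), spindle B at (369,137), both clear. I go over A to hover and check.

send_rows:
  commands:
    - {"grip": 0.2, "translation": [0.106, 0.089, -0.05], "spin": -0.055}
    - {"grip": 0.2, "translation": [0.106, 0.089, -0.1], "spin": -0.055}
    - {"grip": 0.2, "translation": [0.106, 0.089, -0.15], "spin": -0.055}
    - {"grip": 0.2, "translation": [0.106, 0.089, -0.18], "spin": -0.055}
    - {"grip": 0.2, "translation": [0.106, 0.089, -0.205], "spin": -0.055}
    - {"grip": 0.2, "translation": [0.106, 0.089, -0.205], "spin": -0.055}
    - {"grip": 0.2, "translation": [0.106, 0.089, -0.205], "spin": -0.055}

```text
clock: 10.75
position: [0.5792, -0.2667, 0.04]
orientation: [0.988, 0.152, -0.002, -0.001]
ft_force: [-0.2, 0.5, 0.7]
opening: 0.0373
finger_force: 0.0
```

```bash
python3 m2.py w4
```

```text
[ 0.653 -0.244  0.205] 371.64829954431775
spindle0 0.97 [272. 322.] [ 0.5763 -0.2665  0.007 ]
[ 0.5804 -0.2674  0.0425] yang -72.54 [-0.73  0.57  0.83] 0.0371 11.25 [ 0.    0.79  0.54  1.95 -0.72  0.6  -0.24]
sp bbox 0.85 [469.8, 287.5, 20.7, 14.9] ctr [ 588.  -367.7] mean [ 0.5882 -0.3677] len 0.017 [13. 12.] ang -115.0
sp bbox 0.63 [309.8, 197.7, 26.4, 138.5] ctr [ 576.9 -267.2] mean [ 0.5802 -0.266 ] len 0.088 [88. 14.] ang -162.2
```

View pics/w4.png

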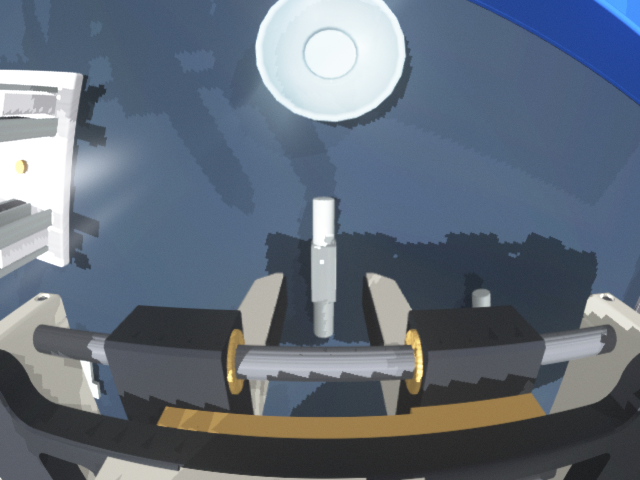

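Wrist view: spindle A's square is at (323,270), centred between the fingers. I descend and grip.

send_rows:
  commands:
    - {"grip": 0.2, "translation": [-0.004, 0, -0.02], "spin": 0}
    - {"grip": 0.2, "translation": [-0.004, 0, -0.038], "spin": 0}
    - {"grip": 0.2, "translation": [-0.004, 0, -0.039], "spin": 0}
    - {"grip": 0.9, "translation": [-0.004, 0, -0.039], "spin": 0}
    - {"grip": 0.9, "translation": [-0.004, 0, -0.039], "spin": 0}
    - {"grip": 0.9, "translation": [-0.004, 0, -0.039], "spin": 0}
    - {"grip": 0.9, "translation": [-0.004, 0, -0.039], "spin": 0}
    - {"grip": 0.9, "translation": [-0.004, 0, 0.0], "spin": 0}
    - {"grip": 0.9, "translation": [-0.004, 0, 0.05], "spin": 0}
    - {"grip": 0.9, "translation": [-0.004, 0, 0.1], "spin": 0}
    - {"grip": 0.9, "translation": [-0.004, 0, 0.1], "spin": 0}
  newtons: 35

```text
clock: 12.4
position: [0.5786, -0.2694, 0.148]
orientation: [0.988, 0.152, 0.004, 0.002]
ft_force: [-0.1, -0.9, -1.8]
opening: 0.0135
finger_force: 35.0
```

send_rows:
  commands:
    - {"grip": 0.9, "translation": [-0.12, 0.28, 0.05], "spin": -0.2}
    - {"grip": 0.9, "translation": [-0.12, 0.28, 0.05], "spin": -0.2}
    - {"grip": 0.9, "translation": [-0.12, 0.28, 0.05], "spin": -0.2}
    - {"grip": 0.9, "translation": [-0.12, 0.28, 0.05], "spin": -0.2}
    - {"grip": 0.9, "translation": [-0.12, 0.28, 0.05], "spin": -0.2}
    - {"grip": 0.9, "translation": [-0.12, 0.28, 0.05], "spin": -0.2}
    - {"grip": 0.9, "translation": [-0.12, 0.28, 0.05], "spin": -0.2}
    - {"grip": 0.9, "translation": [-0.12, 0.28, 0.05], "spin": -0.2}
    - {"grip": 0.9, "translation": [-0.12, 0.28, 0.05], "spin": -0.2}

```text
clock: 13.3
position: [0.4566, 0.012, 0.1917]
orientation: [0.999, 0.052, 0.0, 0.0]
ft_force: [0.2, 0.1, -0.0]
opening: 0.0136
finger_force: 35.0
```

```bash
python3 m2.py w5
```

```text
[0.533 0.02  0.357] 371.64829954431775
spindle0 0.9 [292. 323.] [0.3717 0.0044 0.007 ]
slot0 0.96 [ 78. 301.] [0.5767 0.0444 0.038 ]
slot0 0.86 [ 80. 358.] [ 0.58   -0.0035  0.038 ]
slot0 0.65 [ 82. 413.] [ 0.5854 -0.0516  0.038 ]
slot0 0.61 [ 80. 247.] [0.5717 0.0902 0.038 ]
cover 0.59 [195.  70.] [0.4479 0.3054 0.    ]
cover_seat 0.83 [ 75. 330.] [0.5779 0.0203 0.058 ]
cover_seat 0.44 [ 79. 359.] [ 0.5776 -0.0031  0.058 ]
valve_axis 0.83 [16. 42.] [0.6409 0.3088 0.063 ]
lever_grip 0.8 [66. 57.] [0.5865 0.2779 0.063 ]
loupe 0.71 [294. 326.] [3.661e-01 3.000e-04 0.000e+00]
clip_mouth 0.71 [118. 414.] [ 0.553  -0.0528  0.052 ]
catch_nose 0.55 [118. 453.] [ 0.557  -0.0816  0.065 ]
[0.4561 0.0123 0.1915] yang -84.04 [-0.4  -0.43 -1.41] 0.0138 13.8 [-0.8   0.45  0.92  2.26 -0.58  0.68 -0.92]
sp bbox 0.74 [311.6, 204.6, 27.9, 142.4] ctr [438.9  10.7] mean [0.4425 0.0119] len 0.041 [37. 23.] ang 170.9
```

View pics/w5.png

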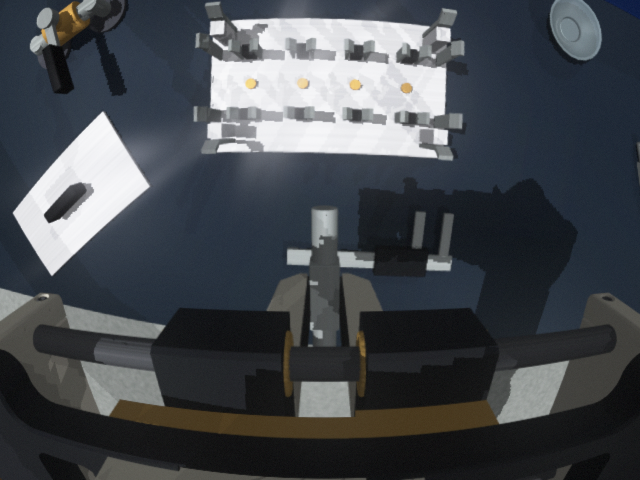

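Wrist view: the nest's four orange nozzles are at (251,84), (303,84), (355,85) and (407,88), with clips above and below. The spindle is held in the fingers at (323,260). I use the nozzles to fix the nest pose.

```bash
cat > nz.py <<'E'
from h import *
import sys
def fit(p,z=.010,top=170):
    h=cv2.cvtColor(p["color"],cv2.COLOR_BGR2HSV)
    m=cv2.inRange(h,(8,90,120),(30,255,255));m[top:]=0;m[:,:180]=0
    n,l,s,c=cv2.connectedComponentsWithStats(m)
    k=sorted([i for i in range(1,n) if 20<s[i,4]<400],key=lambda i:c[i][0])
    return [(c[i].round(1),s[i,4],at(p,c[i][1],c[i][0],z)[:2].round(4)) for i in k]
if __name__=="__main__":
    p=grab("wrist")
    L=fit(p)
    for a in L:print(a)
    P=np.array([a[2] for a in L])
    if len(P)==4:
        d=P[0]-P[3];print("ctr",P.mean(0),"span",np.hypot(*d),"yaw",np.degrees(np.arctan2(d[1],d[0]))-90)
    # held spindle edges
    g=cv2.cvtColor(p["color"],cv2.COLOR_BGR2GRAY);t=r.observe()["position"]
    for row in (212,222,232):
        c=np.nonzero(g[row,295:350]>100)[0]+295
        print(row,c.min(),c.max(),at(p,row,c.mean(),t[2]+.004).round(4))
    print(t,proj(p,[t[0],t[1],t[2]]))
E
python3 nz.py
```

```text
(array([251. ,  82.6]), np.int32(73), array([0.5719, 0.0926]))
(array([355.3,  83.6]), np.int32(79), array([ 0.5794, -0.0035]))
(array([406.6,  87. ]), np.int32(77), array([ 0.5831, -0.0515]))
212 312 336 [0.4967 0.0167 0.1956]
222 312 336 [0.4922 0.0162 0.1956]
232 312 336 [0.4876 0.0158 0.1956]
[0.45610806 0.01257946 0.19158156] (np.float64(292.0425789452683), np.float64(323.83399320143087))
```

send_rows:
  commands:
    - {"grip": 0.9, "translation": [0.05, -0.008, 0], "spin": -0.02}
    - {"grip": 0.9, "translation": [0.1, -0.0158, -0.02], "spin": -0.02}
    - {"grip": 0.9, "translation": [0.1224, -0.0158, -0.06], "spin": -0.02}
    - {"grip": 0.9, "translation": [0.1224, -0.0158, -0.1], "spin": -0.02}
    - {"grip": 0.9, "translation": [0.1224, -0.0158, -0.125], "spin": -0.02}
    - {"grip": 0.9, "translation": [0.1224, -0.0158, -0.13], "spin": -0.02}
    - {"grip": 0.9, "translation": [0.1224, -0.0158, -0.13], "spin": -0.02}

```text
clock: 14.6
position: [0.5782, -0.0034, 0.0614]
orientation: [0.999, 0.042, -0.001, 0.0]
ft_force: [-0.2, -0.3, -1.1]
opening: 0.0134
finger_force: 35.0
```

```bash
python3 m2.py w6
```

```text
[0.655 0.003 0.227] 371.64829954431775
spindle0 0.75 [ 45. 149.] [0.7058 0.1173 0.007 ]
slot0 0.84 [269. 410.] [ 0.5847 -0.0505  0.038 ]
slot0 0.83 [272. 239.] [0.5749 0.0439 0.038 ]
slot0 0.73 [269. 159.] [0.5716 0.0932 0.038 ]
cover_seat 0.57 [284. 277.] [0.5787 0.0203 0.058 ]
loupe 0.71 [ 45. 149.] [0.7071 0.1214 0.    ]
catch_nose 0.71 [271. 159.] [0.5826 0.0801 0.065 ]
[ 0.5787 -0.0029  0.0621] yang -85.12 [ 0.45  0.76 -0.38] 0.0137 15.1 [-0.51  0.75  0.65  2.09 -0.83  0.59 -0.74]
sp bbox 0.55 [309.9, 209.0, 30.1, 136.7] ctr [588.3  -2. ] mean [ 0.5931 -0.0024] len 0.05 [47. 26.] ang -158.8
```

View pics/w6.png

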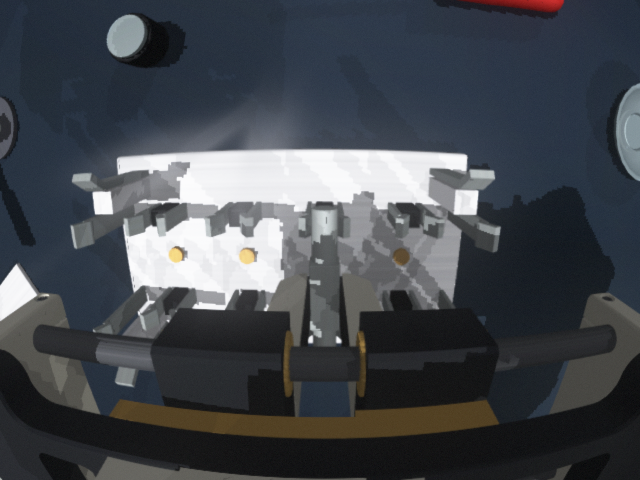

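Wrist view: the spindle end at (324,215) sits midway between the far clip's leaves at (303,215) and (345,215). I press down.

send_rows:
  commands:
    - {"grip": 0.9, "translation": [0, 0, -0.008], "spin": 0}
    - {"grip": 0.9, "translation": [0, 0, -0.013], "spin": 0}
    - {"grip": 0.9, "translation": [0, 0, -0.017], "spin": 0}
    - {"grip": 0.9, "translation": [0, 0, -0.02], "spin": 0}
    - {"grip": 0.9, "translation": [0, 0, -0.023], "spin": 0}
    - {"grip": 0.9, "translation": [0, 0, -0.025], "spin": 0}
    - {"grip": 0.9, "translation": [0, 0, -0.025], "spin": 0}

```text
clock: 15.85
position: [0.5784, -0.003, 0.0361]
orientation: [0.999, 0.042, -0.0, 0.0]
ft_force: [0.6, -0.2, -6.8]
opening: 0.0137
finger_force: 35.0
```

send_rows:
  commands:
    - {"grip": 0.9, "translation": [0, 0, -0.002], "spin": 0}
    - {"grip": 0.9, "translation": [0, 0, -0.004], "spin": 0}
    - {"grip": 0.9, "translation": [0, 0, -0.004], "spin": 0}

```text
clock: 16.15
position: [0.5785, -0.0031, 0.034]
orientation: [0.999, 0.042, 0.0, -0.001]
ft_force: [-4.4, 1.1, 18.4]
opening: 0.0138
finger_force: 35.0
```

send_rows:
  commands:
    - {"grip": 0.45, "translation": [0, 0, 0.002], "spin": 0}
    - {"grip": 0.45, "translation": [0, 0, 0.002], "spin": 0}
    - {"grip": 0.45, "translation": [0, 0, 0.002], "spin": 0}
    - {"grip": 0.45, "translation": [0, 0, 0.04], "spin": 0}
    - {"grip": 0.45, "translation": [0, 0, 0.09], "spin": 0}
    - {"grip": 0.2, "translation": [0, 0, 0.12], "spin": 0}
    - {"grip": 0.2, "translation": [-0.0235, -0.383, 0.12], "spin": 0.386}
    - {"grip": 0.2, "translation": [-0.0235, -0.383, 0.12], "spin": 0.386}
    - {"grip": 0.2, "translation": [-0.0235, -0.383, 0.12], "spin": 0.386}
    - {"grip": 0.2, "translation": [-0.0235, -0.383, 0.12], "spin": 0.386}
    - {"grip": 0.2, "translation": [-0.0235, -0.383, 0.12], "spin": 0.386}
    - {"grip": 0.2, "translation": [-0.0235, -0.383, 0.12], "spin": 0.386}
    - {"grip": 0.2, "translation": [-0.0235, -0.383, 0.12], "spin": 0.386}
    - {"grip": 0.2, "translation": [-0.0235, -0.383, 0.12], "spin": 0.386}
    - {"grip": 0.2, "translation": [-0.0235, -0.383, 0.07], "spin": 0.386}
    - {"grip": 0.2, "translation": [-0.0235, -0.383, 0.03], "spin": 0.386}
    - {"grip": 0.2, "translation": [-0.0235, -0.383, 0.012], "spin": 0.386}
    - {"grip": 0.2, "translation": [-0.0235, -0.383, 0.012], "spin": 0.386}
    - {"grip": 0.2, "translation": [-0.0235, -0.383, 0.012], "spin": 0.386}

```text
clock: 18.05
position: [0.5553, -0.3866, 0.0455]
orientation: [0.972, 0.233, 0.0, 0.0]
ft_force: [-0.2, -0.4, -0.1]
opening: 0.0372
finger_force: 0.0
```

```bash
python3 m2.py w7
```

```text
[ 0.624 -0.352  0.211] 371.64829954431775
spindle0 0.63 [264. 319.] [ 0.554  -0.3842  0.007 ]
[ 0.5552 -0.3861  0.045 ] yang -63.01 [ 0.56  0.13 -1.27] 0.0367 18.55 [ 0.21  0.81  0.52  1.86 -0.64  0.64  0.02]
sp bbox 0.57 [307.1, 191.0, 24.9, 137.6] ctr [ 554.7 -383. ] mean [ 0.562 -0.38 ] len 0.092 [92. 19.] ang -150.5
```

send_rows:
  commands:
    - {"grip": 0.2, "translation": [-0.001, 0.001, -0.02], "spin": 0.03}
    - {"grip": 0.2, "translation": [-0.001, 0.001, -0.04], "spin": 0.03}
    - {"grip": 0.2, "translation": [-0.001, 0.001, -0.042], "spin": 0.03}
    - {"grip": 0.9, "translation": [-0.001, 0.001, -0.042], "spin": 0.03}
    - {"grip": 0.9, "translation": [-0.001, 0.001, -0.042], "spin": 0.03}
    - {"grip": 0.9, "translation": [-0.001, 0.001, -0.042], "spin": 0.03}
    - {"grip": 0.9, "translation": [-0.001, 0.001, -0.042], "spin": 0.03}
    - {"grip": 0.9, "translation": [-0.001, 0.001, 0.0], "spin": 0.03}
    - {"grip": 0.9, "translation": [-0.001, 0.001, 0.05], "spin": 0.0}
    - {"grip": 0.9, "translation": [-0.001, 0.001, 0.1], "spin": 0}
    - {"grip": 0.9, "translation": [-0.001, 0.001, 0.12], "spin": 0}
  newtons: 35

```text
clock: 19.7
position: [0.555, -0.3866, 0.1698]
orientation: [0.972, 0.233, 0.002, 0.002]
ft_force: [-0.2, -0.9, -1.0]
opening: 0.014
finger_force: 35.0
```

```bash
cat > tip.py <<'E'
from h import *
p=grab("wrist");cv2.imwrite("pics/tip.png",p["color"]);s=r.observe();t=s["position"]
o=s["orientation"];y=2*np.array(o[:2])*o[1]-np.array([0,1]);x=np.array([-y[1],y[0]])
g=cv2.cvtColor(p["color"],cv2.COLOR_BGR2GRAY)
for k in range(30,60,2):
    rr,c=proj(p,[t[0]+x[0]*k/1000,t[1]+x[1]*k/1000,t[2]+.004]);print(k,round(rr),round(c),g[round(rr),round(c)-12:round(c)+13:4])
print(t,np.degrees(np.arctan2(*y[::-1])),s["opening"])
E
python3 tip.py
```

```text
30 235 325 [201 234 240 244 234 205 128]
32 231 325 [195 234 240 244 235 206 136]
34 227 325 [199 234 241 243 235 207 141]
36 222 325 [199 234 241 244 236 209 143]
38 218 325 [185 233 241 244 235 209 147]
40 213 325 [199 231 239 244 230 210 147]
42 209 325 [132 137 137 136 139 138 118]
44 205 325 [117 118 118 115 115 115 113]
46 200 325 [120 118 115 115 113 116 111]
48 196 325 [116 119 114 115 116 112 112]
50 191 325 [118 116 117 115 112 111 110]
52 187 325 [118 117 117 116 113 113 112]
54 182 325 [116 113 116 112 113 112 110]
56 177 325 [117 117 112 114 112 110 110]
58 173 325 [116 114 115 110 114 112 110]
[ 0.5556122  -0.38699086  0.17125253] -63.04862193136295 0.013594618795420562
```

send_rows:
  commands:
    - {"grip": 0.9, "translation": [0.016, 0.479, 0], "spin": -0.385}
    - {"grip": 0.9, "translation": [0.016, 0.479, 0], "spin": -0.385}
    - {"grip": 0.9, "translation": [0.016, 0.479, 0], "spin": -0.385}
    - {"grip": 0.9, "translation": [0.016, 0.479, 0], "spin": -0.385}
    - {"grip": 0.9, "translation": [0.016, 0.479, 0], "spin": -0.385}
    - {"grip": 0.9, "translation": [0.016, 0.479, 0], "spin": -0.385}
    - {"grip": 0.9, "translation": [0.016, 0.479, 0], "spin": -0.385}
    - {"grip": 0.9, "translation": [0.016, 0.479, 0], "spin": -0.385}
    - {"grip": 0.9, "translation": [0.016, 0.479, 0], "spin": -0.385}
    - {"grip": 0.9, "translation": [0.016, 0.479, 0], "spin": -0.385}
    - {"grip": 0.9, "translation": [0.016, 0.479, 0], "spin": -0.385}
    - {"grip": 0.9, "translation": [0.016, 0.479, -0.04], "spin": -0.385}
    - {"grip": 0.9, "translation": [0.016, 0.479, -0.08], "spin": -0.385}
    - {"grip": 0.9, "translation": [0.016, 0.479, -0.105], "spin": -0.385}
    - {"grip": 0.9, "translation": [0.016, 0.479, -0.109], "spin": -0.385}
    - {"grip": 0.9, "translation": [0.016, 0.479, -0.109], "spin": -0.385}

```text
clock: 21.35
position: [0.5698, 0.0928, 0.0556]
orientation: [0.999, 0.042, -0.0, 0.0]
ft_force: [0.9, 0.7, -0.6]
opening: 0.013
finger_force: 35.0
```

```bash
python3 m2.py w8
```

```text
[0.647 0.099 0.221] 371.64829954431775
spindle0 0.9 [293. 321.] [0.5466 0.0927 0.007 ]
spindle0 0.85 [274. 492.] [ 0.5667 -0.0205  0.007 ]
slot0 0.98 [267. 555.] [ 0.5849 -0.0476  0.038 ]
slot0 0.57 [276. 410.] [0.5746 0.0468 0.038 ]
cover 0.67 [364.  71.] [0.4447 0.3077 0.    ]
cover 0.37 [295. 323.] [0.5416 0.0911 0.    ]
cover_seat 0.67 [289. 468.] [0.5773 0.0202 0.058 ]
valve_axis 0.57 [ 27. 295.] [0.6903 0.1153 0.063 ]
lever_grip 0.65 [234.  14.] [0.586  0.2765 0.063 ]
loupe 0.63 [ 30. 293.] [0.706  0.1225 0.    ]
clip_mouth 0.71 [ 29. 294.] [0.6926 0.1167 0.052 ]
clip_mouth 0.7 [321. 563.] [ 0.5552 -0.055   0.052 ]
catch_nose 0.66 [292. 324.] [0.5742 0.0935 0.065 ]
[0.5702 0.0941 0.056 ] yang -85.07 [-0.2  -0.06 -0.46] 0.0136 21.85 [-0.68  0.76  0.66  2.09 -0.87  0.59 -0.87]
sp bbox 0.84 [308.5, 205.2, 33.4, 139.5] ctr [583.   93.9] mean [0.5883 0.0937] len 0.051 [48. 27.] ang -165.1
sp bbox 0.83 [471.8, 200.1, 41.6, 129.0] ctr [551. -31.] mean [ 0.5561 -0.03  ] len 0.073 [72. 26.] ang -155.7
```

View pics/w8.png

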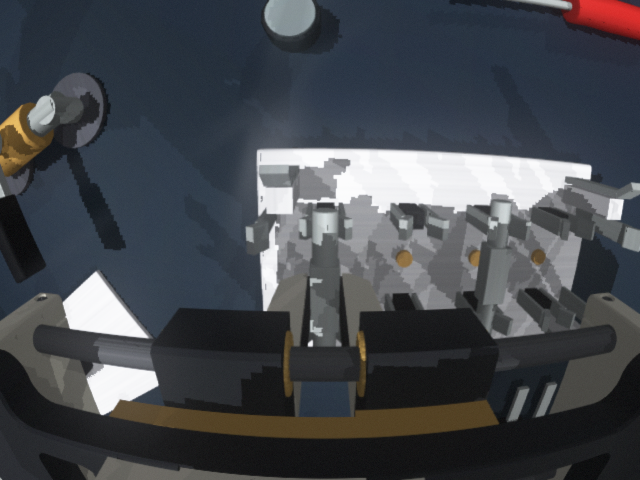

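Wrist view: the first spindle is seated at (497,260), and the second is centred between the slot3 leaves at (305,222) and (348,222). I press down.

send_rows:
  commands:
    - {"grip": 0.9, "translation": [0.001, -0.001, -0.004], "spin": 0}
    - {"grip": 0.9, "translation": [0.001, -0.001, -0.008], "spin": 0}
    - {"grip": 0.9, "translation": [0.001, -0.001, -0.012], "spin": 0}
    - {"grip": 0.9, "translation": [0.001, -0.001, -0.016], "spin": 0}
    - {"grip": 0.9, "translation": [0.001, -0.001, -0.02], "spin": 0}
    - {"grip": 0.9, "translation": [0.001, -0.001, -0.02], "spin": 0}

```text
clock: 22.5
position: [0.5706, 0.0927, 0.0348]
orientation: [0.999, 0.043, -0.001, 0.0]
ft_force: [0.8, -0.9, -4.8]
opening: 0.0137
finger_force: 35.0
```

send_rows:
  commands:
    - {"grip": 0.9, "translation": [0, 0, -0.002], "spin": 0}
    - {"grip": 0.9, "translation": [0, 0, -0.004], "spin": 0}
    - {"grip": 0.9, "translation": [0, 0, -0.004], "spin": 0}

```text
clock: 22.8
position: [0.5709, 0.0927, 0.0337]
orientation: [0.999, 0.042, 0.0, -0.001]
ft_force: [-7.1, 0.2, 29.5]
opening: 0.014
finger_force: 35.0
```

send_rows:
  commands:
    - {"grip": 0.45, "translation": [0, 0, 0.002], "spin": 0}
    - {"grip": 0.45, "translation": [0, 0, 0.002], "spin": 0}
    - {"grip": 0.45, "translation": [0, 0, 0.002], "spin": 0}
    - {"grip": 0.45, "translation": [0, 0, 0.04], "spin": 0}
    - {"grip": 0.45, "translation": [0, 0, 0.09], "spin": 0}
    - {"grip": 0.2, "translation": [-0.06, 0.05, 0.14], "spin": 0.15}
    - {"grip": 0.2, "translation": [-0.111, 0.127, 0.19], "spin": 2.0}
    - {"grip": 0.2, "translation": [-0.111, 0.127, 0.19], "spin": 2.0}
    - {"grip": 0.2, "translation": [-0.111, 0.127, 0.19], "spin": 2.0}
    - {"grip": 0.2, "translation": [-0.111, 0.127, 0.19], "spin": 2.0}
    - {"grip": 0.2, "translation": [-0.111, 0.127, 0.19], "spin": 2.0}
    - {"grip": 0.2, "translation": [-0.111, 0.127, 0.19], "spin": 2.0}
    - {"grip": 0.2, "translation": [-0.111, 0.127, 0.19], "spin": 2.0}
    - {"grip": 0.2, "translation": [-0.111, 0.127, 0.19], "spin": 2.0}
    - {"grip": 0.2, "translation": [-0.111, 0.127, 0.19], "spin": 2.0}
    - {"grip": 0.2, "translation": [-0.111, 0.127, 0.19], "spin": 2.0}
    - {"grip": 0.2, "translation": [-0.111, 0.127, 0.19], "spin": 2.0}
    - {"grip": 0.2, "translation": [-0.111, 0.127, 0.19], "spin": 2.0}
    - {"grip": 0.2, "translation": [-0.111, 0.127, 0.19], "spin": 2.0}
    - {"grip": 0.2, "translation": [-0.111, 0.127, 0.19], "spin": 2.0}

```text
clock: 24.8
position: [0.4599, 0.2197, 0.2214]
orientation: [0.504, 0.864, -0.0, -0.0]
ft_force: [-0.5, -0.5, -0.9]
opening: 0.0368
finger_force: 0.0
```

```bash
cat > cov.py <<'E'
from h import *
import sys
z=float(sys.argv[1]) if len(sys.argv)>1 else .005
p=grab("wrist");cv2.imwrite("pics/cov.png",p["color"])
g=cv2.cvtColor(p["color"],cv2.COLOR_BGR2GRAY);cv2.setNumThreads(1)
for q in("cover","lever_grip","valve_axis"):
    for d in r.pinpoint(q,p)[:2]: print(q,d["conf"],np.round(d["location"]),at(p,*d["location"],0 if q=="cover" else .063).round(4))
D=r.recognise("cover",p)[:1]
for d in D: print(d)
m=(g>150).astype(np.uint8);m[290:]=0
n,l,st,ce=cv2.connectedComponentsWithStats(m);k=1+np.argmax(st[1:,4])
C=max(cv2.findContours((l==k).astype(np.uint8),cv2.RETR_EXTERNAL,cv2.CHAIN_APPROX_NONE)[0],key=len)[:,0]
P=np.array([at(p,b,a,z)[:2]*1000 for a,b in C],np.float32)
print("plate",cv2.minAreaRect(P),st[k])
x,y,w,h=st[k][:4];dk=((g<70)).astype(np.uint8)
hull=np.zeros_like(g);cv2.fillConvexPoly(hull,cv2.convexHull(C),1);hull=cv2.erode(hull,np.ones((9,9)))
n,l2,s2,c2=cv2.connectedComponentsWithStats(dk*hull);k=1+np.argmax(s2[1:,4]);ys,xs=np.nonzero(l2==k)
B=np.array([at(p,b,a,.029 if z<.01 else z+.024)[:2]*1000 for b,a in zip(ys,xs)],np.float32);print("bar",cv2.minAreaRect(B),s2[k])
s=r.observe();print(s["position"],s["orientation"],s["clock"])
E
python3 cov.py
```

```text
cover 0.69 [121. 346.] [0.4372 0.3049 0.    ]
cover 0.46 [408. 327.] [ 0.603  -0.0251  0.    ]
lever_grip 0.92 [225. 469.] [0.5837 0.2805 0.063 ]
lever_grip 0.43 [231. 520.] [0.638 0.304 0.063]
valve_axis 0.94 [233. 521.] [0.6391 0.3032 0.063 ]
{'bbox': [285.4, 27.5, 125.4, 200.0], 'conf': 0.81}
plate ((442.19036865234375, 302.5475769042969), (100.26802062988281, 197.9833526611328), 38.621089935302734) [  285    28   124   198 17051]
bar ((444.59942626953125, 289.72314453125), (0.0, 0.0), 0.0) [346 138   1   1   1]
[0.45994886 0.21995785 0.22150436] [ 5.04137537e-01  8.63623370e-01 -1.33546514e-04  2.28852316e-05] 25.05
```

View pics/cov.png

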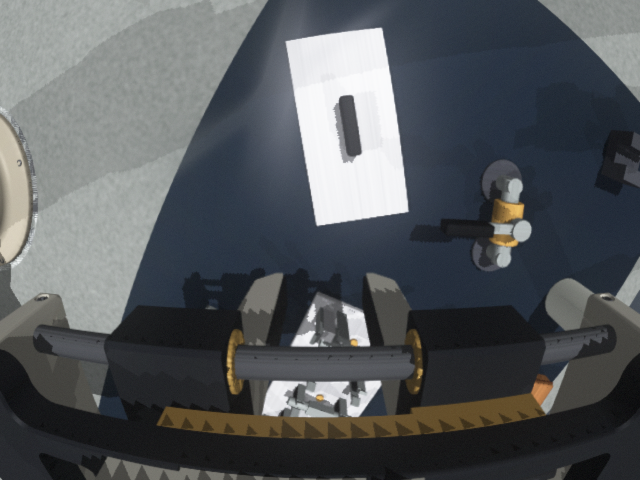

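Wrist view: the cover is at (347,126) and has been knocked from its first place. The plate fit gives (0.442, 0.3025) at 38.6°. The lever is at (465,228), perpendicular to the pipe, so shut. Next I grip the bar.

send_rows:
  commands:
    - {"grip": 0.2, "translation": [-0.01, 0.04, -0.03], "spin": 0.08}
    - {"grip": 0.2, "translation": [-0.018, 0.0826, -0.06], "spin": 0.16}
    - {"grip": 0.2, "translation": [-0.018, 0.0826, -0.1], "spin": 0.16}
    - {"grip": 0.2, "translation": [-0.018, 0.0826, -0.14], "spin": 0.16}
    - {"grip": 0.2, "translation": [-0.018, 0.0826, -0.18], "spin": 0.16}
    - {"grip": 0.2, "translation": [-0.018, 0.0826, -0.2], "spin": 0.16}
    - {"grip": 0.2, "translation": [-0.018, 0.0826, -0.2105], "spin": 0.16}
    - {"grip": 0.2, "translation": [-0.018, 0.0826, -0.2105], "spin": 0.16}
    - {"grip": 0.9, "translation": [-0.018, 0.0826, -0.2105], "spin": 0.16}
    - {"grip": 0.9, "translation": [-0.018, 0.0826, -0.2105], "spin": 0.16}
    - {"grip": 0.9, "translation": [-0.018, 0.0826, -0.2105], "spin": 0.16}
    - {"grip": 0.9, "translation": [-0.018, 0.0826, -0.2105], "spin": 0.16}
    - {"grip": 0.9, "translation": [-0.018, 0.0826, -0.17], "spin": 0.16}
    - {"grip": 0.9, "translation": [-0.018, 0.0826, -0.12], "spin": 0.16}
    - {"grip": 0.9, "translation": [-0.018, 0.0826, -0.07], "spin": 0.16}
    - {"grip": 0.9, "translation": [-0.018, 0.0826, -0.02], "spin": 0.16}
    - {"grip": 0.9, "translation": [-0.018, 0.0826, 0.0], "spin": 0.16}
    - {"grip": 0.9, "translation": [-0.018, 0.0826, 0.0], "spin": 0.16}
  newtons: 40

```text
clock: 26.85
position: [0.443, 0.3033, 0.2248]
orientation: [0.433, 0.901, 0.003, 0.001]
ft_force: [1.3, -0.3, -3.5]
opening: 0.0132
finger_force: 40.0
```

```bash
python3 - <<'E'
from h import *
p=grab("wrist");cv2.imwrite("pics/cov2.png",p["color"]);s=r.observe();t=np.array(s["position"]);o=s["orientation"]
y=2*np.array(o[:2])*o[1]-np.array([0,1]);x=np.array([-y[1],y[0]])
print(t,np.degrees(np.arctan2(*y[::-1])),s["ft_force"],s["opening"])
g=cv2.cvtColor(p["color"],cv2.COLOR_BGR2GRAY)
# predicted far corners/edges of plate top (5mm below TCP tip)
for a,b in((50,99),(-50,99),(0,99),(50,60),(-50,60)):
    q=[*(t[:2]+y*a/1000+x*b/1000),t[2]-.005];print(a,b,np.round(proj(p,q)))
m=(g>150).astype(np.uint8)
n,l,st,ce=cv2.connectedComponentsWithStats(m)
for k in range(1,n):
    if st[k][4]>800: print(st[k])
E
```

```text
[0.4419746  0.30290525 0.22267866] 38.70733504452566 [ 0.27196066  0.34560659 -3.95050177] 0.013786493411570648
50 99 [ 84. 428.]
-50 99 [ 85. 214.]
0 99 [ 80. 321.]
50 60 [165. 426.]
-50 60 [166. 216.]
[    0     0   431   324 89788]
[  440     0   200   159 12394]
[   0  133   16  122 1389]
[ 298  388   53   30 1237]
```

View pics/cov2.png

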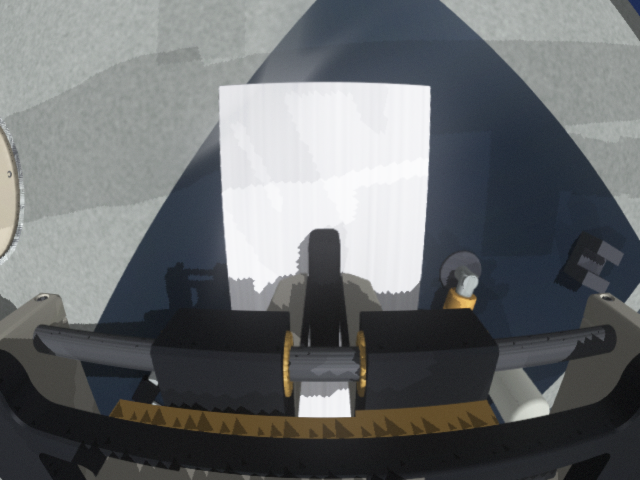

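Wrist view: the cover is held squarely, its far corners at (219,87) and (431,87), symmetric about the fingers. I carry it over the nest.

send_rows:
  commands:
    - {"grip": 0.9, "translation": [0.136, -0.282, 0], "spin": -0.595}
    - {"grip": 0.9, "translation": [0.136, -0.282, 0], "spin": -0.595}
    - {"grip": 0.9, "translation": [0.136, -0.282, 0], "spin": -0.595}
    - {"grip": 0.9, "translation": [0.136, -0.282, 0], "spin": -0.595}
    - {"grip": 0.9, "translation": [0.136, -0.282, 0], "spin": -0.595}
    - {"grip": 0.9, "translation": [0.136, -0.282, 0], "spin": -0.595}
    - {"grip": 0.9, "translation": [0.136, -0.282, 0], "spin": -0.595}
    - {"grip": 0.9, "translation": [0.136, -0.282, 0], "spin": -0.595}
    - {"grip": 0.9, "translation": [0.136, -0.282, 0], "spin": -0.595}
    - {"grip": 0.9, "translation": [0.136, -0.282, -0.05], "spin": -0.595}
    - {"grip": 0.9, "translation": [0.136, -0.282, -0.1], "spin": -0.595}
    - {"grip": 0.9, "translation": [0.136, -0.282, -0.1], "spin": -0.595}
    - {"grip": 0.9, "translation": [0.136, -0.282, -0.1], "spin": -0.595}

```text
clock: 28.2
position: [0.5772, 0.0217, 0.1215]
orientation: [0.678, 0.735, -0.001, -0.001]
ft_force: [0.3, 0.0, -2.4]
opening: 0.014
finger_force: 40.0
```

```bash
python3 - <<'E'
from h import *
p=grab("wrist");cv2.imwrite("pics/cov3.png",p["color"]);s=r.observe();t=np.array(s["position"]);o=s["orientation"]
y=2*np.array(o[:2])*o[1]-np.array([0,1])
print(t,np.degrees(np.arctan2(*y[::-1])),s["ft_force"],s["clock"])
for q in("cover_seat","catch_nose","nest"):
    for d in r.pinpoint(q,p)[:3]: print(q,d["conf"],np.round(d["location"]),at(p,*d["location"],.058).round(4))
E
```

```text
[0.57842856 0.0213154  0.12287188] 4.644304157374411 [ 0.55664766  0.06521954 -1.66642472] 28.25
```

View pics/cov3.png

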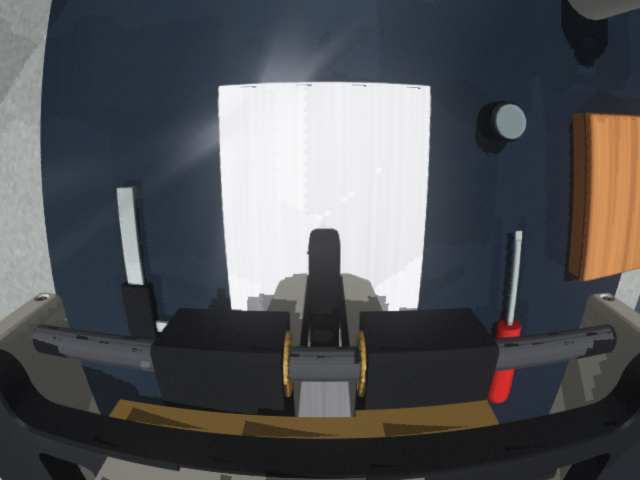

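Wrist view: the cover is over the nest with edges (219–431, 87), and the nest is hidden beneath it. I lower slowly, watching the force.

send_rows:
  commands:
    - {"grip": 0.9, "translation": [0, 0, -0.015], "spin": 0}
    - {"grip": 0.9, "translation": [0, 0, -0.03], "spin": 0}
    - {"grip": 0.9, "translation": [0, 0, -0.036], "spin": 0}
    - {"grip": 0.9, "translation": [0, 0, -0.04], "spin": 0}
    - {"grip": 0.9, "translation": [0, 0, -0.042], "spin": 0}
    - {"grip": 0.9, "translation": [0, 0, -0.042], "spin": 0}

```text
clock: 29.0
position: [0.5785, 0.0205, 0.0802]
orientation: [0.678, 0.735, 0.0, 0.0]
ft_force: [1.6, -1.0, -3.4]
opening: 0.0135
finger_force: 40.0
```

send_rows:
  commands:
    - {"grip": 0.9, "translation": [0, 0, -0.002], "spin": 0}
    - {"grip": 0.9, "translation": [0, 0, -0.004], "spin": 0}
    - {"grip": 0.9, "translation": [0, 0, -0.004], "spin": 0}

```text
clock: 29.3
position: [0.5783, 0.0205, 0.0756]
orientation: [0.678, 0.735, 0.0, 0.0]
ft_force: [0.2, 0.1, -0.9]
opening: 0.0138
finger_force: 40.0
```

```bash
python3 - <<'E'
from h import *
p=grab("scene");cv2.imwrite("pics/s2.png",cv2.resize(p["color"][140:300,260:460],None,fx=4,fy=3.75,interpolation=cv2.INTER_CUBIC));s=r.observe()
print(s["position"],s["ft_force"],s["torque"])
E
```

```text
[0.57826627 0.02051053 0.07560122] [ 1.88936059  0.0840007  -0.25500976] [-0.036405   -0.21397599 -0.01207217]
```

View pics/s2.png

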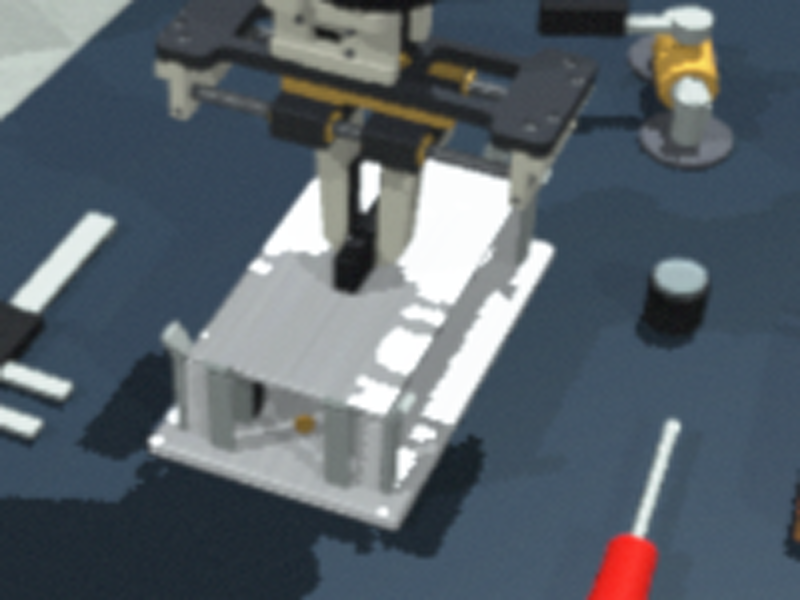

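Scene crop: the cover sits inside the guides at all corners, on the catches. I press.

send_rows:
  commands:
    - {"grip": 0.9, "translation": [0, 0, -0.002], "spin": 0}
    - {"grip": 0.9, "translation": [0, 0, -0.004], "spin": 0}
    - {"grip": 0.9, "translation": [0, 0, -0.006], "spin": 0}
    - {"grip": 0.9, "translation": [0, 0, -0.006], "spin": 0}

```text
clock: 29.75
position: [0.5776, 0.0206, 0.0701]
orientation: [0.678, 0.735, 0.0, -0.0]
ft_force: [-2.9, 1.3, 10.3]
opening: 0.0138
finger_force: 40.0
```

send_rows:
  commands:
    - {"grip": 0.9, "translation": [0, 0, -0.001], "spin": 0}
    - {"grip": 0.9, "translation": [0, 0, -0.002], "spin": 0}
    - {"grip": 0.9, "translation": [0, 0, -0.002], "spin": 0}

```text
clock: 30.05
position: [0.5776, 0.0206, 0.07]
orientation: [0.678, 0.735, 0.001, -0.001]
ft_force: [-8.9, 1.3, 34.6]
opening: 0.0133
finger_force: 40.0
```

send_rows:
  commands:
    - {"grip": 0.9, "translation": [0, 0, 0.002], "spin": 0}
    - {"grip": 0.2, "translation": [0, 0, 0.002], "spin": 0}
    - {"grip": 0.2, "translation": [0, 0, 0.002], "spin": 0}
    - {"grip": 0.2, "translation": [0, 0, 0.002], "spin": 0}
    - {"grip": 0.2, "translation": [0, 0, 0.03], "spin": 0}
    - {"grip": 0.2, "translation": [0, 0, 0.08], "spin": 0}
    - {"grip": 0.2, "translation": [-0.0, 0.252, 0.13], "spin": -1.2}
    - {"grip": 0.2, "translation": [-0.0, 0.252, 0.13], "spin": -1.2}
    - {"grip": 0.2, "translation": [-0.0, 0.252, 0.13], "spin": -1.2}
    - {"grip": 0.2, "translation": [-0.0, 0.252, 0.13], "spin": -1.2}
    - {"grip": 0.2, "translation": [-0.0, 0.252, 0.13], "spin": -1.2}
    - {"grip": 0.2, "translation": [-0.0, 0.252, 0.13], "spin": -1.2}
    - {"grip": 0.2, "translation": [-0.0, 0.252, 0.13], "spin": -1.2}
    - {"grip": 0.2, "translation": [-0.0, 0.252, 0.13], "spin": -1.2}
    - {"grip": 0.2, "translation": [-0.0, 0.252, 0.13], "spin": -1.2}
    - {"grip": 0.2, "translation": [-0.0, 0.252, 0.13], "spin": -1.2}

```text
clock: 31.65
position: [0.5778, 0.2725, 0.1972]
orientation: [0.974, 0.226, -0.0, 0.0]
ft_force: [-0.1, -0.4, -0.6]
opening: 0.0372
finger_force: 0.0
```

```bash
cat > lv.py <<'E'
from h import *
import sys
p=grab("wrist");cv2.imwrite(f"pics/{sys.argv[1]}.png",p["color"])
A=None
for q in("valve_axis","lever_grip"):
    for d in r.pinpoint(q,p)[:1]:
        X=at(p,*d["location"],.063);print(q,d["conf"],X.round(4))
        if A is None:A=X
        else:print("lever ang",np.degrees(np.arctan2(*(X-A)[1::-1])))
s=r.observe();o=s["orientation"];y=2*np.array(o[:2])*o[1]-np.array([0,1])
print(s["position"],np.degrees(np.arctan2(*y[::-1])),s["clock"])
E
python3 lv.py l1;python3 - <<'E'
from h import *
p=grab("scene");a=cv2.resize(p["color"][140:280,280:440],(640,560),interpolation=cv2.INTER_CUBIC);cv2.imwrite("pics/s3.png",a)
for d in r.pinpoint("cover",p)[:2]: print(d["conf"],at(p,*d["location"],.058).round(4))
E
```

```text
valve_axis 0.91 [0.6385 0.3052 0.063 ]
lever_grip 0.6 [0.585 0.276 0.063]
lever ang -151.33696459313592
[0.57805926 0.27225977 0.19763865] -64.04061709795079 31.8
0.92 [0.5728 0.0162 0.058 ]
```

View pics/s3.png

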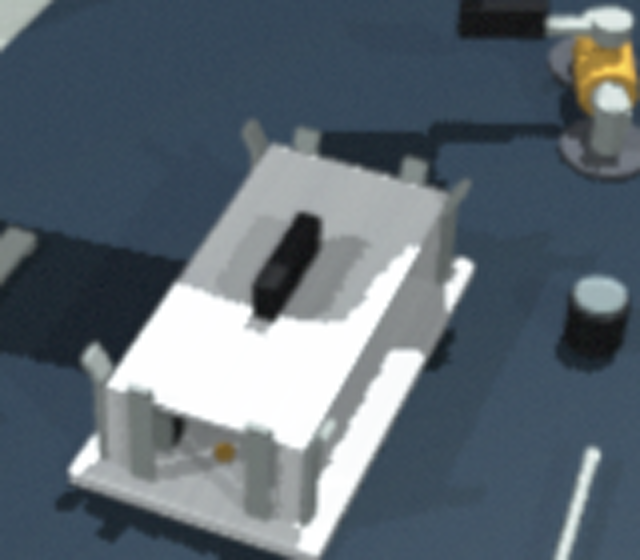

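Scene crop: the cover lies flush, with the catch tops standing above its short edges. Next I grip the lever.

send_rows:
  commands:
    - {"grip": 0.2, "translation": [-0.001, 0, -0.05], "spin": 0}
    - {"grip": 0.2, "translation": [-0.001, 0, -0.09], "spin": 0}
    - {"grip": 0.2, "translation": [-0.001, 0, -0.12], "spin": 0}
    - {"grip": 0.2, "translation": [-0.001, 0, -0.14], "spin": 0}
    - {"grip": 0.2, "translation": [-0.001, 0, -0.15], "spin": 0}
    - {"grip": 0.2, "translation": [-0.001, 0, -0.15], "spin": 0}
    - {"grip": 0.9, "translation": [-0.001, 0, -0.15], "spin": 0}
    - {"grip": 0.9, "translation": [-0.001, 0, -0.15], "spin": 0}
    - {"grip": 0.9, "translation": [-0.001, 0, -0.15], "spin": 0}
    - {"grip": 0.9, "translation": [-0.001, 0, -0.15], "spin": 0}
  newtons: 10

```text
clock: 32.9
position: [0.5773, 0.2731, 0.0484]
orientation: [0.975, 0.224, 0.001, -0.0]
ft_force: [-0.6, -0.6, 4.5]
opening: 0.0121
finger_force: 10.0
```

send_rows:
  commands:
    - {"grip": 0.9, "translation": [0.0048, -0.0081, 0], "spin": 0.136}
    - {"grip": 0.9, "translation": [0.0109, -0.0155, 0], "spin": 0.276}
    - {"grip": 0.9, "translation": [0.0179, -0.0221, 0], "spin": 0.415}
    - {"grip": 0.9, "translation": [0.0258, -0.0276, 0], "spin": 0.555}
    - {"grip": 0.9, "translation": [0.0343, -0.0319, 0], "spin": 0.695}
    - {"grip": 0.9, "translation": [0.0402, -0.0341, 0], "spin": 0.785}
    - {"grip": 0.9, "translation": [0.0402, -0.0341, 0], "spin": 0.785}
    - {"grip": 0.9, "translation": [0.0402, -0.0341, 0], "spin": 0.785}

```text
clock: 33.7
position: [0.6178, 0.2395, 0.0482]
orientation: [0.815, 0.579, 0.001, -0.0]
ft_force: [1.3, 5.3, 2.5]
opening: 0.0121
finger_force: 10.2
```

send_rows:
  commands:
    - {"grip": 0.2, "translation": [0, 0, 0], "spin": 0}
    - {"grip": 0.2, "translation": [0, 0, 0], "spin": 0}
    - {"grip": 0.2, "translation": [0, 0, 0], "spin": 0}
    - {"grip": 0.2, "translation": [0, 0, 0.04], "spin": 0}
    - {"grip": 0.2, "translation": [0, 0, 0.09], "spin": 0}
    - {"grip": 0.2, "translation": [0, 0, 0.14], "spin": 0}
    - {"grip": 0.2, "translation": [-0.03, -0.03, 0.19], "spin": 0}
    - {"grip": 0.2, "translation": [-0.03, -0.03, 0.2], "spin": 0}
    - {"grip": 0.2, "translation": [-0.03, -0.03, 0.2], "spin": 0}

```text
clock: 34.6
position: [0.5877, 0.2068, 0.2511]
orientation: [0.816, 0.578, 0.002, 0.0]
ft_force: [1.1, 0.2, -0.1]
opening: 0.0374
finger_force: 0.0
```

```bash
python3 lv.py l2; python3 - <<'E'
from h import *
a=cv2.imread("pics/l2.png")
b=cv2.resize(a[90:260,230:470],(720,510));cv2.imwrite("pics/l2c.png",b)
p=grab("scene")
for d in r.pinpoint("cover",p)[:2]: print(d["conf"],at(p,*d["location"],.058).round(4))
p=grab("top")
for q,z in(("cover",.058),("spindle0",.007),("valve_axis",.063),("lever_grip",.063)):
  for d in r.pinpoint(q,p)[:3]: print(q,d["conf"],at(p,*d["location"],z).round(4))
E
```

```text
valve_axis 0.63 [0.6372 0.3072 0.063 ]
lever_grip 0.7 [0.6209 0.2475 0.063 ]
lever ang -105.33228857149655
[0.58684826 0.20900013 0.24679126] -19.16069574343288 34.75
0.7 [0.5752 0.0232 0.058 ]
cover 0.8 [0.5704 0.0201 0.058 ]
spindle0 0.33 [0.5879 0.0247 0.007 ]
valve_axis 0.65 [0.6345 0.3065 0.063 ]
lever_grip 0.48 [0.6181 0.2503 0.063 ]
lever_grip 0.28 [ 0.5573 -0.0502  0.063 ]
```

View pics/l2c.png

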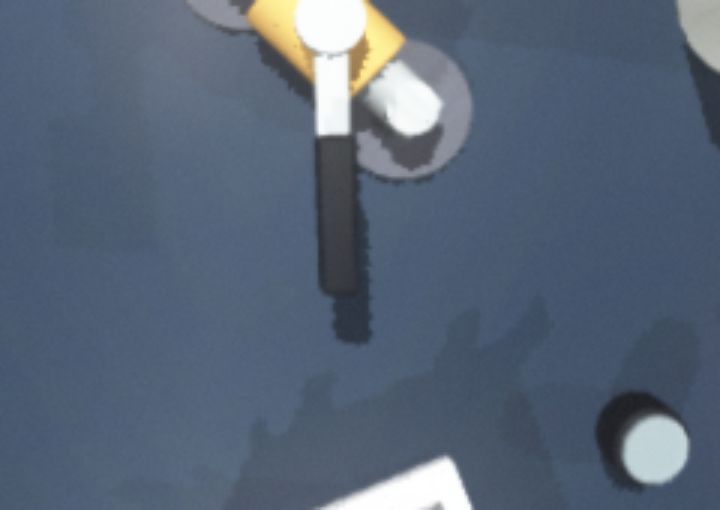

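Crop: the lever runs from (332,20) to (338,295), about 45° to the pipe and clear of the gripper. I hand in the job.

```bash
python3 -c "
from workcell import r
print(r.close_job())"
```

```text
the job is handed in; nothing more can be done
None
```

I shut the valve, snapped both spindles on the bench into nest slots, pressed the cover flush under its catches, set the lever to about 45° and handed the job in; no verdict came back.

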